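# Roll a sample canister up the reader's ramp to its stop

### The job

With the fingertips behind it, slowly push the sample canister so that it rolls from the loading bay up the ramp of the reader to the orange sprung stop plate, keeping behind it so that it never runs free on the slope, up or back down. Press the plate all the way in with the canister, without ramming it, and finish while still holding it there: the program ends with the fingertips pressing the canister against the stop. Do not grip or lift the canister, and leave the eyepiece, the bottle and the slide box as they stand.

Things in the scene. Friction and masses are not known exactly. Their poses are not given: they have to be found in the camera images.
- ramp: Canister reader, fixed to the bench. Origin on the bench surface, z up, +x uphill, y across. Along x: black lip 13 mm high at -188 to -182 mm; level aluminium loading bay, 8 mm above the bench, to -70; 8 degree slope from there; stop plate; white housing 85 mm high, 105 to 180 mm. Black side rails 12 mm above the deck, 104 mm apart inside, 120 mm outside. Open above.
- ramp_foot (a point): Foot of the slope, on the deck's centre line: x = -70 mm, y = 0, z = 8 mm of the ramp's frame. Uphill of it the plain aluminium deck rises at 8 degrees along the ramp's +x; behind it the loading bay is level.
- canister: Aluminium cylinder with blue ends, diameter 46 mm, length 96 mm, about 0.18 kg, rolls freely. Origin at its centre; its y is its long axis, lying along the ramp's y; its x and z turn as it rolls. Starts in the loading bay, centre 31 mm above the bench; touching the unpressed stop its centre is near x = 48 mm, z = 48 mm of the ramp's frame.
- stop_plate (a joint): Travel of the orange sprung stop plate (90 mm wide, 38 mm high) up the slope: 0 out (rest), 0.010 m fully in. Its spring needs about 1.5 N to start and 5 N fully in, and pushes back when released. Counts as in from 0.007.
- stop_face (a point): Middle of the plate's downhill face, 23 mm above the slope, where the canister touches it; moves with the plate. At rest at about x = 70 mm, z = 51 mm of the ramp's frame.
- eyepiece: Black microscope eyepiece standing on the bench beside the ramp, 36 mm across, 50 mm high; origin at the centre of its underside. Bystander.
- oil_bottle: Small amber bottle, 34 mm across, 65 mm high, standing beside the ramp; origin at the centre of its underside. Bystander.
- slide_box: Green slide box 100 x 85 x 30 mm lying beside the ramp; origin at the centre of its underside. Bystander.
There are look-alikes about, which are no part of the job. There is more than one size of the canister; the job needs the middle-sized.

How it is judged:
By the outcome, as a careful person would: the job done as asked, in the order asked, and still so for the second after the job is handed in, while the arm keeps its last pose, push and grip.
It also fails if it takes over 40 s, if anything falls off the work surface, if the arm or the gripper's body presses on something with over 40 N, if the wrist force passes 120 N, or if a joint passes its speed limit or range.

### The arm

A 7-joint arm with a two-finger parallel gripper is mounted at the origin on the work surface. World frame = base frame: x ahead of the robot, y to its left, z up, the work surface at z = 0. Lengths are in m, angles in rad, forces in N, time in s.
With the tool pointing down it reaches from about 0.35 to 0.9 m from the base axis. Payload 8.1 kg.
Tool frame: the origin (TCP) lies at the very end of the fingers, on their centre line; the grasp point (between the pads) lies 19 mm behind it; z points along the fingers, y is the direction in which the jaws open and shut (so a half turn about z gives the same grasp; the last joint's range is limited). The gripper opens to 92 mm and grips with 3 to 60 N. Pads are 19 mm wide; open, the fingers measure 130 mm over their backs; the gripper's body (75 mm by 190 mm) begins 47 mm behind the grasp point.
Start: joints at [-1.439, 0.434, 0.025, 1.573, -0.012, 1.134, -0.075], TCP at [0.145, 0.608, 0.189] pointing down, gripper open.
Joint ranges: [-2.62, 2.62], [-0.44, 2.09], [-1.27, 1.32], [0.08, 2.57], [-1.32, 4.46], [0.12, 2], [-2.74, 2.74]. Speed limits (rad/s): [2.22, 2.22, 3.01, 3.01, 3.14, 3.14, 3.14].

### API

Orientations are given as a rotation vector (axis times angle).
In Python, from cell import observe, get_image, sign_off gives the robot as it stands.
- The arm moves only by the tool arm_command, never from a script. Its argument "deltas" is a list of rows, each an object with "xyz": the shift along the tool's x, y, z in cm, a list of three; "turn": the turn about the tool's z in degrees; "jaw": the closure in counts, from 0 (fully open) to 255 (shut). A call has 1 to 5 rows; each row is the pose to reach, as a shift and turn from the pose measured when the call began, along the tool's axes at that moment; what a row does not reach only later rows make up. A row lasts 1/12 s, in which the tool goes at most 41.7 mm and 7.16 degrees, less where a joint would pass 70% of its speed; a pose out of reach is approached as far as the arm can. A call with a gripper value outside its range is refused whole. The fingers move at their own pace and stop on an object; "force" is the grip in N (left out, the last holds). Time passes only in rows, so rows that repeat a pose let the fingers close. It gives the time, the measured TCP pose, the force and the opening at its end, in the units of the state.
- observe(): the state, without advancing time (a new reading comes with each control period).
- get_image(name): name is "scene" or "side" or "wrist"; returns a dict with "frame" (384x512x3 uint8, red, green, blue), "depth" (384x512 float32, m along the optical axis (not along the pixel's ray), 0 where there is no reading), "camera_matrix" (3x3 intrinsics, pixels), "cam_to_world" (4x4, takes a point from camera to world coordinates). Camera axes: x right, y up, looking along -z (the intrinsics and any distortion apply to the point x, -y, -z); pixel columns grow to the right and rows downward; lengths in m; the calibration is good to about 2 mm. A picture is of the moment at which its call begins.
- sign_off(): hands the job in, once; it reports no verdict.
The state is a dict: "clock": time; "joints": joint angles; "dq": joint speeds; "joint_efforts": joint torques, N m; "position": TCP position; "ee_rot": TCP orientation; "force": force on the tool from outside, world axes, zero at the start; "ft_torque": the same for the moment, N m; "width": opening from 0.0 (shut) to 1.0 (fully open).
Only numpy, scipy, OpenCV 4.12 (cv2) and the standard library are available. Lean on these libraries where they do the work, as an engineer would, in place of code of your own. Each camera call takes 0.05 s, during which the arm holds its last target.

## Working session

There is one attempt and no reset: what is moved stays moved. The work goes in short steps, Python scripts to look and compute and a tool call to move; the robot and the scene stay as the last step left them, time stands still between calls to the robot, and variables do not carry over. Pictures are saved under pics/ and viewed, and the job is handed in when it is done.

Besides the shell and the picture viewer there is one more tool, called as name(argument=value, ...), one argument or row to a line, values as JSON. arm_command: Moves the arm, as the interface text tells. Its arguments: {"type":"object","properties":{"deltas":{"type":"array","items":{"type":"object","properties":{"xyz":{"type":"array","items":{"type":"number"}},"turn":{"type":"number"},"jaw":{"type":"number"}}}},"force":{"type":"number"}},"required":["deltas"]}

```bash
mkdir -p pics; python3 - <<'E'
from cell import observe,get_image
import cv2,numpy as np
s=observe();print(s)
for n in ["scene","side","wrist"]:
    d=get_image(n);cv2.imwrite(f"pics/{n}0.png",d["frame"][:,:,::-1]);np.savez(f"pics/{n}0.npz",**d)
    print(n,d["camera_matrix"].tolist(),np.round(d["cam_to_world"],3).tolist(),d.keys())
E
```

```text
{'clock': 0.0, 'joints': array([-1.43860239,  0.43520595,  0.02498347,  1.57406876, -0.01158958,
        1.1339904 , -0.07510492]), 'dq': array([-0.0008782 , -0.00042717, -0.00059187, -0.00022302, -0.00059861,
       -0.00063576,  0.00110069]), 'joint_efforts': array([ 1.17024116e-03, -6.67852736e+01,  9.85310376e-01, -3.14451706e+01,
       -6.04845048e-02,  4.26900527e-02,  1.35346754e-04]), 'position': array([0.14534287, 0.60729992, 0.18846668]), 'ee_rot': array([-3.68087729e-01, -3.11992689e+00,  2.39919952e-03]), 'force': array([-1.02069193, -0.68729295, -0.47378485]), 'ft_torque': array([ 0.02648603,  0.01858328, -0.02191725]), 'width': 1.0017236103785916}
scene [[385.5398218634147, 0.0, 259.4463432251466], [0.0, 385.5398218634147, 192.28707303983245], [0.0, 0.0, 1.0]] [[-0.767, -0.483, 0.422, 0.888], [0.641, -0.569, 0.515, 0.462], [-0.009, 0.666, 0.746, 0.659], [0.0, 0.0, 0.0, 1.0]] dict_keys(['frame', 'depth', 'camera_matrix', 'cam_to_world'])
side [[393.79993887749265, 0.0, 263.08710363683406], [0.0, 393.79993887749265, 188.97012280255234], [0.0, 0.0, 1.0]] [[-0.951, 0.222, -0.217, 0.375], [-0.31, -0.688, 0.656, 0.567], [-0.004, 0.691, 0.723, 0.606], [0.0, 0.0, 0.0, 1.0]] dict_keys(['frame', 'depth', 'camera_matrix', 'cam_to_world'])
wrist [[340.4012169115529, 0.0, 253.2735328787526], [0.0, 340.4012169115529, 195.31844736681097], [0.0, 0.0, 1.0]] [[0.232, -0.938, -0.259, 0.077], [0.973, 0.224, 0.063, 0.624], [-0.001, -0.266, 0.964, 0.383], [0.0, 0.0, 0.0, 1.0]] dict_keys(['frame', 'depth', 'camera_matrix', 'cam_to_world'])
```

View pics/scene0.png

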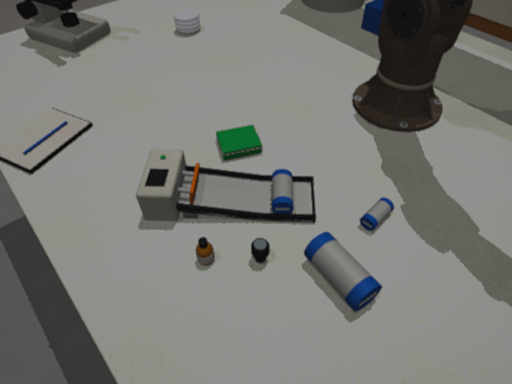

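View pics/side0.png

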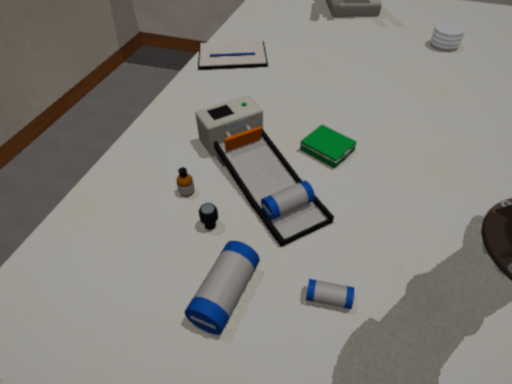

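View pics/wrist0.png

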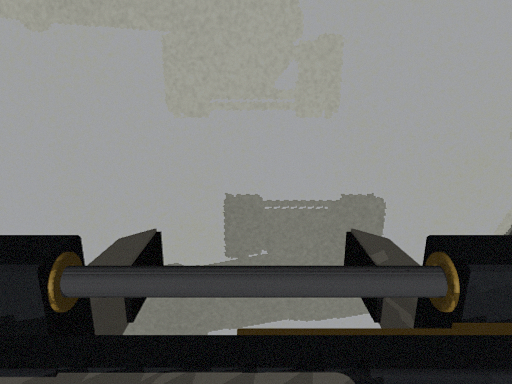

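```bash
cat > h.py <<'E'
import numpy as np,cv2
def load(n): return dict(np.load(f"pics/{n}.npz"))
def pts(d):
    K=d["camera_matrix"];T=d["cam_to_world"];D=d["depth"]
    v,u=np.mgrid[0:384,0:512]
    P=np.stack([(u-K[0,2])/K[0,0]*D,-(v-K[1,2])/K[1,1]*D,-D],-1)
    W=P@T[:3,:3].T+T[:3,3]; W[D==0]=np.nan
    return W
def ray(d,u,v,z):
    K=d["camera_matrix"];T=d["cam_to_world"]
    r=T[:3,:3]@np.array([(u-K[0,2])/K[0,0],-(v-K[1,2])/K[1,1],-1]);o=T[:3,3]
    return o+r*(z-o[2])/r[2]
def proj(d,p):
    K=d["camera_matrix"];T=d["cam_to_world"]
    c=T[:3,:3].T@(np.array(p)-T[:3,3])
    return K[0,0]*c[0]/-c[2]+K[0,2], K[1,1]*-c[1]/-c[2]+K[1,2]
E
python3 - <<'E'
from h import *
for n,(x,y,w,h) in {"scene0":(130,110,200,160),"side0":(160,80,200,170)}.items():
    d=load(n);c=d["frame"][y:y+h,x:x+w,::-1]
    cv2.imwrite(f"pics/{n}c.png",cv2.resize(c,None,fx=3.5,fy=3.5,interpolation=cv2.INTER_CUBIC))
    W=pts(d)
    f=cv2.cvtColor(d["frame"],cv2.COLOR_RGB2HSV)
    sub=np.zeros((384,512),bool);sub[y:y+h,x:x+w]=1
    for nm,m in {"blue":(f[...,0]>105)&(f[...,0]<130)&(f[...,1]>150),"orange":(f[...,0]<15)&(f[...,1]>200)&(f[...,2]>120),"green":(f[...,0]>50)&(f[...,0]<80)&(f[...,1]>150)}.items():
        k,l,st,ce=cv2.connectedComponentsWithStats((m&sub).astype(np.uint8))
        for i in range(1,k):
            if st[i,4]>20:
                p=W[l==i];print(n,nm,st[i],np.nanmean(p,0).round(4),np.nanmin(p,0).round(3),np.nanmax(p,0).round(3))
E
```

```text
scene0 blue [271 170  22   8  57] [0.4673 0.0275 0.0497] [0.44  0.003 0.021] [0.484 0.044 0.056]
scene0 blue [272 197  21  17 244] [0.5247 0.0924 0.0422] [0.504 0.071 0.015] [0.543 0.109 0.056]
scene0 blue [305 233  25  28 294] [0.5497 0.2149 0.0575] [0.514 0.204 0.031] [0.57  0.226 0.068]
scene0 orange [190 164   9  29  74] [ 0.6343 -0.0655  0.0698] [ 0.604 -0.098  0.067] [ 0.663 -0.036  0.072]
scene0 green [217 126  44  28 829] [ 0.4586 -0.144   0.0302] [ 0.4   -0.199  0.026] [ 0.514 -0.091  0.033]
scene0 green [224 149  37  10 108] [ 0.4744 -0.11    0.0125] [ 0.431 -0.128  0.007] [ 0.515 -0.091  0.018]
side0 blue [299 181  16  21 130] [0.4579 0.0353 0.0451] [ 0.444 -0.01   0.012] [0.487 0.048 0.056]
side0 blue [262 196  18  24 255] [0.5161 0.0967 0.0408] [0.499 0.079 0.014] [0.538 0.111 0.056]
side0 blue [224 241  29   9 173] [0.5397 0.2142 0.0632] [0.514 0.205 0.054] [0.56  0.224 0.067]
side0 orange [225 128  30  12  40] [ 0.6343 -0.0622  0.0685] [ 0.612 -0.09   0.066] [ 0.662 -0.037  0.071]
side0 green [302 126  53  34 989] [ 0.4525 -0.1413  0.0299] [ 0.396 -0.198  0.022] [ 0.511 -0.092  0.033]
side0 green [301 146  43  21 155] [ 0.4638 -0.1091  0.0095] [ 0.412 -0.128  0.003] [ 0.512 -0.091  0.017]
```

View pics/scene0c.png

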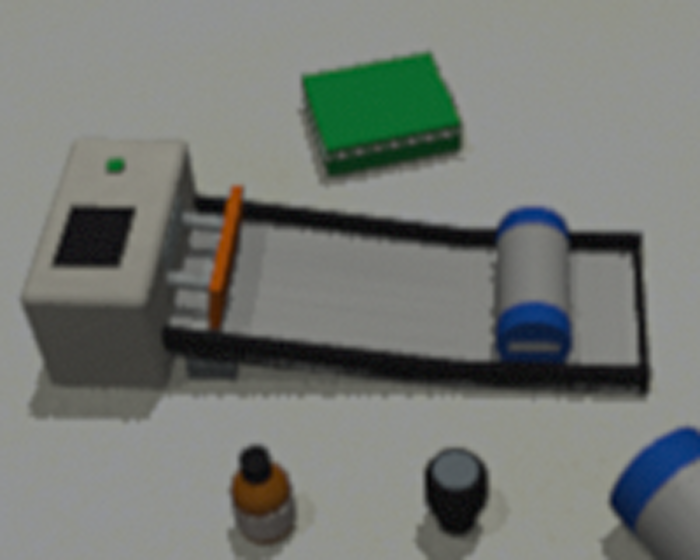

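View pics/side0c.png

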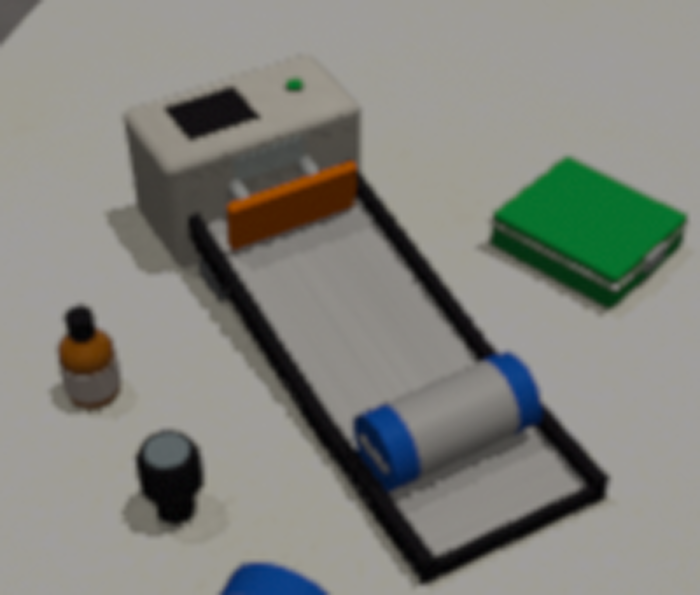

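```bash
python3 - <<'E'
from h import *
cs={"scene0":(130,110),"side0":(160,80)}
c={"scene0":[(640,236),(647,370)],"side0":[(606,481),(427,564)]}
for n in c:
    d=load(n);W=pts(d);x,y=cs[n]
    L=[ray(d,x+u/3.5,y+v/3.5,0.020) for u,v in c[n]]
    print(n,np.round(L,4),np.linalg.norm(L[0]-L[1]))
    sub=np.zeros((384,512),bool);sub[y:y+170,x:x+200]=1
    m=sub&(abs(W[...,2]-.085)<.003)
    k,l,st,ce=cv2.connectedComponentsWithStats(m.astype(np.uint8))
    i=1+np.argmax(st[1:,4]);P=W[l==i]
    r=cv2.minAreaRect((P[:,:2]*1000).astype(np.float32));print("housing",r,P[:,2].mean())
    b=np.array(L).mean(0)[:2];h=np.array(r[0])/1000;v=h-b;print("len",np.linalg.norm(v),"yaw",np.degrees(np.arctan2(v[1],v[0])), "lip-normal", np.degrees(np.arctan2(*(L[1]-L[0])[1::-1]))-90)
    # canister: points with z>.045 in bay region
    f=W[...,2]; m=sub&(f>.050)&(f<.058)&(abs(W[...,0]-.495)<.06)&(abs(W[...,1]-.065)<.06)
    k,l,st,ce=cv2.connectedComponentsWithStats(m.astype(np.uint8));i=1+np.argmax(st[1:,4]);P=W[l==i]
    print("can",cv2.minAreaRect((P[:,:2]*1000).astype(np.float32)),np.percentile(P[:,2],98))
E
```

```text
scene0 [[0.4035 0.065  0.02  ]
 [0.4799 0.1469 0.02  ]] 0.11198467776598424
housing ((684.7329711914062, -114.83663940429688), (139.34722900390625, 73.62493896484375), 48.01682662963867) 0.08549093517100717
len 0.3283580955391785 yaw -42.24847128792681 lip-normal -42.99253979114303
can ((494.79998779296875, 59.41517639160156), (98.53224182128906, 30.759151458740234), 48.87031936645508) 0.05565878475554644
side0 [[0.3994 0.0665 0.02  ]
 [0.4774 0.1505 0.02  ]] 0.11464502890127118
housing ((682.659912109375, -116.32305908203125), (138.0984344482422, 75.78385162353516), 46.990299224853516) 0.0852932118972615
len 0.33199266268388544 yaw -42.627612069054145 lip-normal -42.86220863935882
can ((491.7522888183594, 58.5109977722168), (97.37759399414062, 29.42867088317871), 48.51611328125) 0.05532053869707359
```

```bash
cat >> h.py <<'E'
from scipy.spatial.transform import Rotation as Rn
YAW=np.radians(-42.4);O=np.array([.5786,-.0195,0])
RX=np.array([np.cos(YAW),np.sin(YAW),0]);RY=np.array([-np.sin(YAW),np.cos(YAW),0])
def w2r(p): q=np.array(p)-O; return np.array([q@RX,q@RY,q[2]])
def r2w(p): return O+p[0]*RX+p[1]*RY+np.array([0,0,p[2]])
def deck(x): return .008+max(0,(x+.07)*np.tan(np.radians(8)))
def st():
    from cell import observe
    s=observe();R=Rn.from_rotvec(s["ee_rot"]).as_matrix()
    yaw=np.degrees(np.arctan2(*R[1::-1,0]))
    print("t",round(s["clock"],2),"ramp",w2r(s["position"]).round(4),"w",s["position"].round(4),"turn need",round(yaw-137.6,2),"tiltz",R[:,2].round(3),"width",round(s["width"],3),"F ramp",np.round([s["force"]@RX,s["force"]@RY,s["force"][2]],2),"q",s["joints"].round(2))
    return s,R
def to(p,R,s): return ((R.T@(r2w(p)-s["position"]))*100).round(2)
E
python3 -c "
from h import *
s,R=st();print(R.round(3));print(to([-.16,0,.12],R,s))"
```

```text
t 0.15 ramp [-0.7427  0.1708  0.1886] w [0.1453 0.6074 0.1886] turn need 28.94 tiltz [-0.    -0.001 -1.   ] width 1.0 F ramp [ 0.67 -0.33  1.45] q [-1.44  0.44  0.02  1.57 -0.01  1.13 -0.08]
[[-0.973  0.233 -0.   ]
 [ 0.233  0.973 -0.001]
 [-0.    -0.001 -1.   ]]
[-42.72 -43.14   6.92]
```

arm_command(
  deltas=[
    {"xyz": [-2,-2,0],"turn": 2,"jaw": 144},
    {"xyz": [-4.5,-4.5,0.2],"turn": 4,"jaw": 144},
    {"xyz": [-7,-7,0.5],"turn": 6,"jaw": 144},
    {"xyz": [-9.5,-9.5,0.8],"turn": 8,"jaw": 144},
    {"xyz": [-12,-12,1],"turn": 10,"jaw": 144},
  ],
)

```text
clock: 0.57
position: [0.2346, 0.461, 0.1783]
ee_rot: [-0.641, -3.076, 0.003]
force: [0.4, -0.8, 0.5]
width: 0.688
```

```bash
python3 -c "
from h import *
s,R=st();print(to([-.16,0,.12],R,s))"
```

```text
t 0.57 ramp [-0.578   0.1229  0.1783] w [0.2346 0.461  0.1783] turn need 18.86 tiltz [-0.    -0.002 -1.   ] width 0.688 F ramp [ 0.82 -0.37  0.45] q [-1.28  0.27  0.09  1.85 -0.03  1.02 -0.01]
[-35.59 -25.13   5.89]
```

arm_command(
  deltas=[
    {"xyz": [-3,-2.1,0.3],"turn": 2,"jaw": 144},
    {"xyz": [-6,-4.2,0.8],"turn": 4,"jaw": 144},
    {"xyz": [-9,-6.4,1.3],"turn": 7,"jaw": 144},
    {"xyz": [-12,-8.5,1.8],"turn": 10,"jaw": 144},
    {"xyz": [-15,-10.6,2.3],"turn": 12,"jaw": 144},
  ],
)

```text
clock: 0.98
position: [0.3303, 0.3021, 0.1554]
ee_rot: [0.963, 2.99, -0.002]
force: [0.6, 0.9, 0.7]
width: 0.437
```

```bash
python3 -c "
from h import *
s,R=st();print(to([-.16,0,.12],R,s))"
```

```text
t 0.98 ramp [-0.4003  0.07    0.1554] w [0.3303 0.3021 0.1554] turn need 6.7 tiltz [-0.    -0.002 -1.   ] width 0.437 F ramp [-0.16  1.07  0.68] q [-1.05  0.18  0.22  2.04 -0.05  0.92  0.14]
[-23.04  -9.75   3.57]
```

arm_command(
  deltas=[
    {"xyz": [-3.2,-1.3,0.5],"turn": 2,"jaw": 144},
    {"xyz": [-6.8,-2.8,1],"turn": 4,"jaw": 144},
    {"xyz": [-10.4,-4.3,1.5],"turn": 6,"jaw": 144},
    {"xyz": [-14,-5.8,2],"turn": 6.7,"jaw": 144},
    {"xyz": [-17,-7.2,2.5],"turn": 6.7,"jaw": 144},
  ],
)

```text
clock: 1.4
position: [0.4274, 0.142, 0.1305]
ee_rot: [1.139, 2.927, -0.002]
force: [0.2, -0.2, 0.5]
width: 0.437
```

```bash
python3 -c "
from h import *
s,R=st();print(to([-.16,0,.11],R,s))"
```

```text
t 1.4 ramp [-0.2205  0.0173  0.1305] w [0.4274 0.142  0.1305] turn need -0.11 tiltz [ 0.    -0.002 -1.   ] width 0.437 F ramp [0.3  0.01 0.49] q [-0.74  0.22  0.36  2.08 -0.1   0.86  0.5 ]
[-6.05 -1.71  2.06]
```

arm_command(
  deltas=[
    {"xyz": [-3,-0.8,0.8],"turn": -0.1},
    {"xyz": [-5,-1.5,1.5],"turn": -0.1},
    {"xyz": [-6.05,-1.7,2.1],"turn": -0.1},
    {"xyz": [-6.05,-1.7,2.1],"turn": -0.1},
    {"xyz": [-6.05,-1.7,2.1],"turn": -0.1},
  ],
)

```text
schema error: expected keys xyz, turn, jaw
```

```bash
python3 -c "
from h import *
s,R=st();print(to([-.16,0,.019],R,s))
from cell import get_image
for n in ['scene','side','wrist']:
    d=get_image(n);np.savez(f'pics/{n}1.npz',**d);f=d['frame'][:,:,::-1]
    if n!='wrist':
        x,y=(200,100) if n=='scene' else (200,110)
        f=cv2.resize(f[y:y+140,x:x+180],None,fx=3.5,fy=3.5,interpolation=cv2.INTER_CUBIC)
    cv2.imwrite(f'pics/{n}1.png',f)
"
```

```text
t 1.4 ramp [-0.2205  0.0173  0.1305] w [0.4274 0.142  0.1305] turn need -0.11 tiltz [ 0.    -0.002 -1.   ] width 0.437 F ramp [0.3  0.01 0.49] q [-0.74  0.22  0.36  2.08 -0.1   0.86  0.5 ]
[-6.04 -1.7  11.16]
```

View pics/wrist1.png

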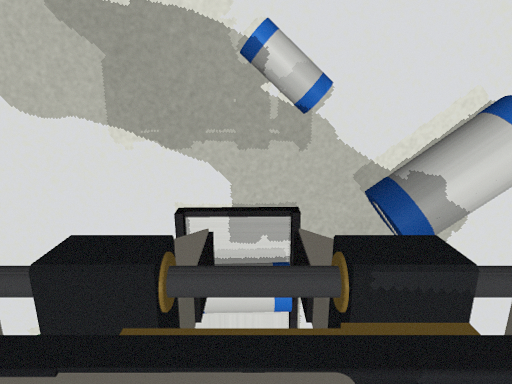

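View pics/side1.png

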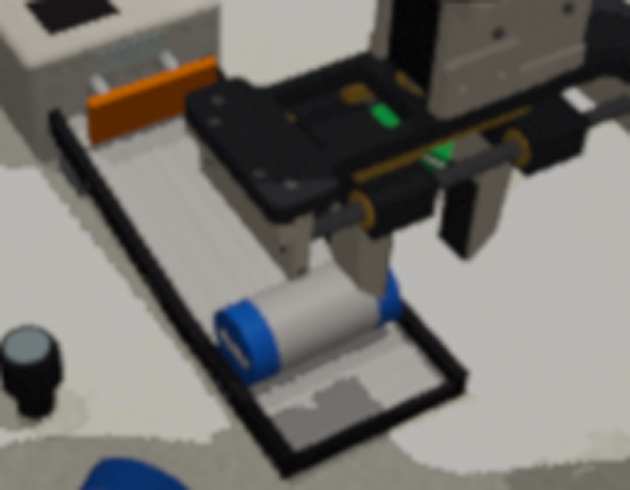

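View pics/scene1.png

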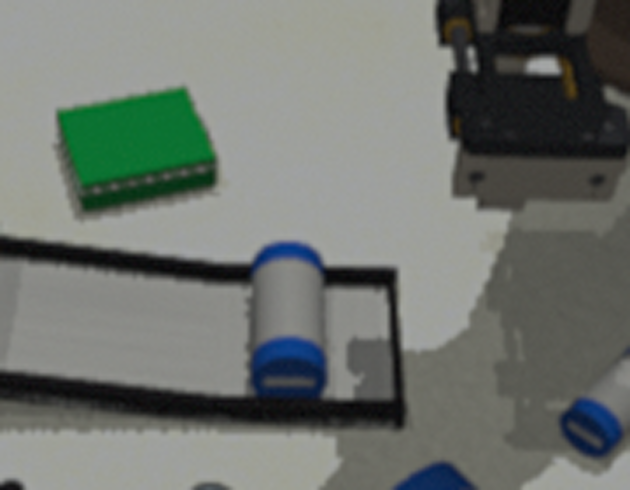

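arm_command(
  deltas=[
    {"xyz": [-3,-0.8,0.8],"turn": -0.1,"jaw": 144},
    {"xyz": [-5,-1.5,1.5],"turn": -0.1,"jaw": 144},
    {"xyz": [-6.05,-1.7,2.5],"turn": -0.1,"jaw": 144},
    {"xyz": [-6.05,-1.7,4],"turn": -0.1,"jaw": 144},
    {"xyz": [-6.05,-1.7,5.5],"turn": -0.1,"jaw": 144},
  ],
)

```text
clock: 1.97
position: [0.4602, 0.0888, 0.0751]
ee_rot: [1.141, 2.926, -0.003]
force: [-0.9, 0.1, -0.5]
width: 0.432
```

```bash
cat > look.py <<'E'
from h import *
import sys
k=sys.argv[1]
s,R=st();print(to([-.16,0,.019],R,s))
from cell import get_image
out=[]
for n in ['scene','side']:
    d=get_image(n);np.savez(f'pics/{n}{k}.npz',**d);f=d['frame'][:,:,::-1]
    x,y=(150,120) if n=='scene' else (190,100)
    out.append(cv2.resize(f[y:y+130,x:x+180],None,fx=4.2,fy=4.2,interpolation=cv2.INTER_CUBIC)[:, :])
for n,o in zip(['scene','side'],out): cv2.imwrite(f'pics/{n}{k}.png',o)
E
python3 look.py 2
```

```text
t 1.97 ramp [-1.605e-01  1.000e-04  7.510e-02] w [0.4602 0.0888 0.0751] turn need -0.21 tiltz [-0.    -0.002 -1.   ] width 0.432 F ramp [-0.72 -0.5  -0.48] q [-0.59  0.33  0.36  2.1  -0.17  0.73  0.71]
[-0.04 -0.    5.61]
```

View pics/side2.png

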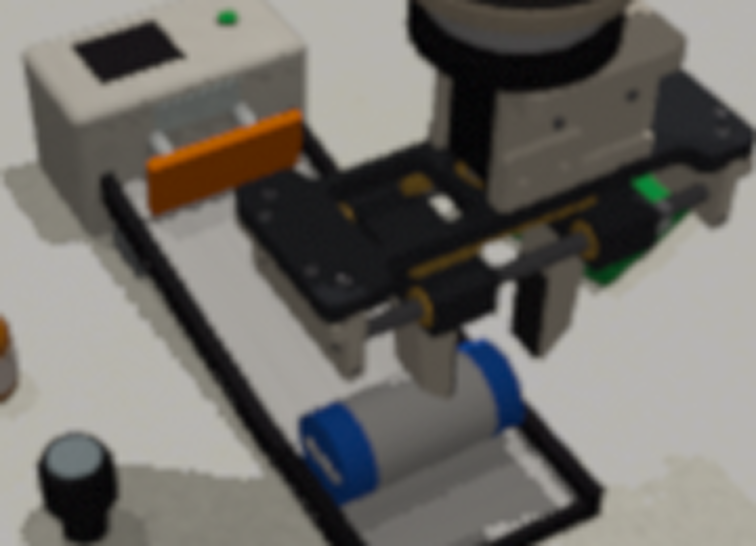

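View pics/scene2.png

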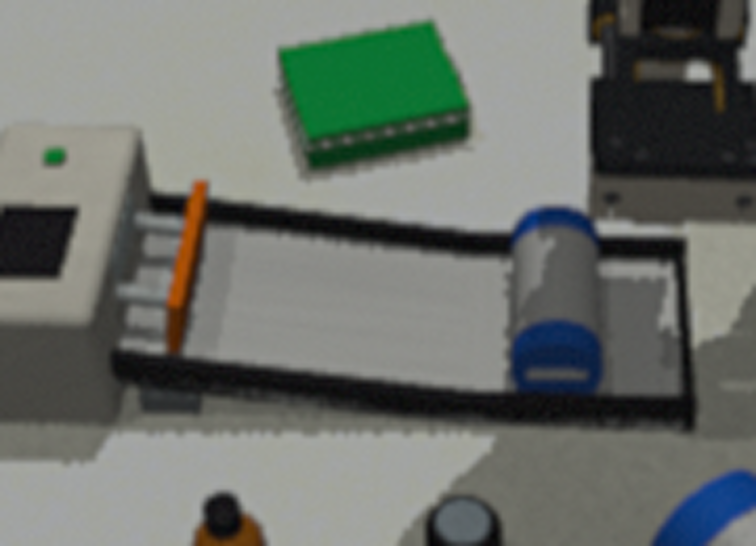

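```bash
python3 - <<'E'
from h import *
from cell import observe
s=observe();R=Rn.from_rotvec(s["ee_rot"]).as_matrix()
for n,x,y in (("scene2",150,120),("side2",190,100)):
    d=load(n)
    for yy in (-.039,-.02,0,.02,.039): print(n,yy,[np.round((np.array(proj(d,s["position"]+R@np.array([0,yy,-h])))-[x,y])*4.2) for h in (0,.06)])
    W=pts(d);D=d["depth"]
    m=(W[...,2]<.11)&(W[...,2]>.065)&(np.hypot(W[...,0]-.46,W[...,1]-.089)<.12)
    print(m.sum(), np.nanmin(W[m],0),np.nanmax(W[m],0))
E
```

```text
scene2 -0.039 [array([649., 189.]), array([658., 101.])]
scene2 -0.02 [array([650., 215.]), array([660., 127.])]
scene2 0 [array([651., 244.]), array([661., 156.])]
scene2 0.02 [array([652., 273.]), array([663., 186.])]
scene2 0.039 [array([654., 302.]), array([664., 215.])]Traceback (most recent call last):
  File "<stdin>", line 9, in <module>
    res = np.fmin.reduce(a, axis=axis, out=out, **kwargs)
ValueError: zero-size array to reduction operation fmin which has no identity
```

```bash
python3 - <<'E'
from h import *
np.set_printoptions(suppress=True)
for n,x,y,L in (("scene2",150,120,[(600,200),(680,200),(680,215),(740,200),(680,130),(600,95),(650,300),(680,260)]),("side2",190,100,[(345,370),(430,385),(540,345),(530,320),(330,310),(270,230),(430,320),(710,210),(740,150)])):
    d=load(n);W=pts(d);
    for u,v in L:
        uu,vv=round(x+u/4.2),round(y+v/4.2);p=W[vv,uu];print(n,(u,v),p.round(3),d["depth"][vv,uu],w2r(p).round(3))
E
```

```text
scene2 (600, 200) [0.542 0.132 0.19 ] 0.6661924 [-0.129  0.087  0.19 ]
scene2 (680, 200) [0.517 0.154 0.19 ] 0.6655364 [-0.162  0.086  0.19 ]
scene2 (680, 215) [0.517 0.154 0.183] 0.6700623 [-0.163  0.087  0.183]
scene2 (740, 200) [0.501 0.171 0.192] 0.66185653 [-0.186  0.088  0.192]
scene2 (680, 130) [0.513 0.145 0.221] 0.64855576 [-0.16   0.077  0.221]
scene2 (600, 95) [0.509 0.095 0.203] 0.6891892 [-0.129  0.038  0.203]
scene2 (650, 300) [0.439 0.077 0.009] 0.8725958 [-0.168 -0.023  0.009]
scene2 (680, 260) [0.409 0.069 0.011] 0.8881293 [-0.185 -0.049  0.011]
side2 (345, 370) [0.491 0.175 0.18 ] 0.59044737 [-0.196  0.085  0.18 ]
side2 (430, 385) [0.472 0.119 0.121] 0.6656236 [-0.172  0.031  0.121]
side2 (540, 345) [0.434 0.079 0.119] 0.6852588 [-0.173 -0.024  0.119]
side2 (530, 320) [0.441 0.075 0.127] 0.6838439 [-0.165 -0.023  0.127]
side2 (330, 310) [0.494 0.18  0.213] 0.56436574 [-0.197  0.09   0.213]
side2 (270, 230) [0.526 0.154 0.219] 0.5841694 [-0.156  0.092  0.219]
side2 (430, 320) [0.467 0.15  0.189] 0.5957309 [-0.196  0.05   0.189]
side2 (710, 210) [0.38  0.053 0.184] 0.6437953 [-0.195 -0.081  0.184]
side2 (740, 150) [0.374 0.05  0.213] 0.6233093 [-0.198 -0.086  0.213]
```

```bash
python3 - <<'E'
from h import *
from cell import observe,get_image
np.set_printoptions(suppress=True)
s,R=st()
d=get_image("side");np.savez("pics/side3.npz",**d);st()
def tip(n,pr,R=.05):
    W=pts(load(n));rx=(W-O)@RX;ry=(W-O)@RY
    for sy in ((.01,.05),(-.05,-.01)):
        m=(abs(rx-pr[0])<.02)&(ry-pr[1]>sy[0])&(ry-pr[1]<sy[1])&(W[...,2]>.07)
        z=np.sort(W[...,2][m]);print(n,len(z),z[:8].round(3), rx[m].min().round(3),rx[m].max().round(3))
tip("side1",(-.2205,.0173));tip("side2",(-.1605,0));tip("side3",(-.1605,0))
E
```

```text
t 2.07 ramp [-0.1622 -0.0013  0.0738] w [0.458  0.0889 0.0738] turn need -0.13 tiltz [-0.004 -0.003 -1.   ] width 0.435 F ramp [-0.74  0.4   0.95] q [-0.6   0.34  0.36  2.1  -0.17  0.73  0.71]
t 2.12 ramp [-0.1617 -0.0008  0.0748] w [0.4587 0.0889 0.0748] turn need -0.14 tiltz [-0.003 -0.003 -1.   ] width 0.438 F ramp [-0.05  0.3   0.67] q [-0.6   0.33  0.36  2.1  -0.17  0.74  0.71]
side1 3825 [0.168 0.168 0.17  0.17  0.171 0.171 0.172 0.173] -0.24 -0.201
side1 1070 [0.167 0.168 0.169 0.169 0.169 0.169 0.169 0.169] -0.24 -0.204
side2 2812 [0.111 0.112 0.113 0.115 0.115 0.116 0.116 0.117] -0.18 -0.141
side2 392 [0.11  0.111 0.111 0.111 0.111 0.111 0.112 0.112] -0.18 -0.15
side3 2818 [0.113 0.113 0.115 0.115 0.116 0.116 0.117 0.117] -0.18 -0.141
side3 394 [0.111 0.111 0.111 0.111 0.112 0.113 0.113 0.113] -0.18 -0.151
```

```bash
python3 - <<'E'
from h import *
from cell import observe,get_image
np.set_printoptions(suppress=True)
d=get_image("wrist");np.savez("pics/wrist3.npz",**d);cv2.imwrite("pics/wrist3.png",d["frame"][:,:,::-1])
W=pts(d)
print(np.nanmedian(W[5:60,5:100].reshape(-1,3),0),d["cam_to_world"][:3,3])
s,_=st()
d=get_image("side");z=pts(d)
z=(z-O)@np.array([RX,RY,[0,0,1]]).T
m=(abs(z[...,0]+.1605)<.02)&(abs(z[...,1])<.05)&(z[...,2]>.07)&(z[...,2]<.17)
im=np.where(m,255,0).astype(np.uint8)
P=z[m]; 
for h in np.arange(.108,.17,.006):
    q=P[abs(P[:,2]-h)<.003]; 
    if len(q): print(h.round(3),len(q),q[:,0].min().round(3),q[:,0].max().round(3),q[:,1].min().round(3),q[:,1].max().round(3))
E
```

```text
[ 0.27146877  0.06152417 -0.00059361] [0.4073251  0.13737932 0.26978424]
t 2.17 ramp [-0.1612 -0.0003  0.0755] w [0.4594 0.089  0.0755] turn need -0.14 tiltz [-0.002 -0.003 -1.   ] width 0.437 F ramp [ 0.27 -0.97  1.46] q [-0.6   0.33  0.36  2.1  -0.17  0.74  0.71]
0.114 18 -0.172 -0.154 -0.026 0.022
0.12 44 -0.173 -0.151 -0.034 0.031
0.126 56 -0.173 -0.152 -0.037 0.035
0.132 70 -0.173 -0.153 -0.038 0.036
0.138 79 -0.174 -0.15 -0.038 0.036
0.144 78 -0.173 -0.152 -0.04 0.037
0.15 64 -0.172 -0.155 -0.039 0.037
0.156 49 -0.173 -0.153 -0.04 0.038
0.162 38 -0.173 -0.152 -0.039 0.038
0.168 14 -0.172 -0.15 -0.036 -0.024
```

View pics/wrist3.png

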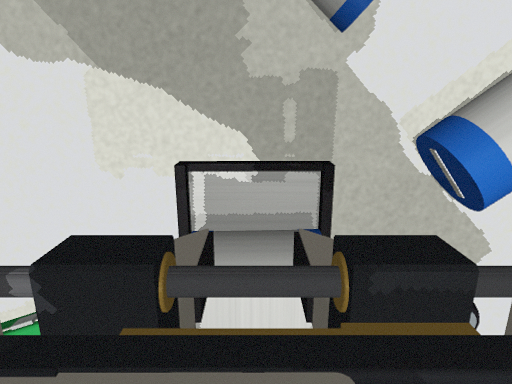

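arm_command(
  deltas=[
    {"xyz": [0,0,1.5],"turn": -0.1,"jaw": 144},
    {"xyz": [0,0,3],"turn": -0.1,"jaw": 144},
    {"xyz": [0,0,4.3],"turn": -0.1,"jaw": 144},
    {"xyz": [0,0,4.5],"turn": -0.1,"jaw": 144},
  ],
)

```text
clock: 2.55
position: [0.4593, 0.0894, 0.0304]
ee_rot: [-1.135, -2.929, 0.004]
force: [-0.0, -1.1, -0.4]
width: 0.437
```

```bash
cat >> h.py <<'E'
def tipz():
    from cell import get_image
    d=get_image("side");z=(pts(d)-O)@np.array([RX,RY,[0,0,1]]).T
    s,R=st();p=w2r(s["position"])
    m=(abs(z[...,0]-p[0])<.016)&(abs(z[...,1])<.045)&(z[...,2]>deck(p[0])+.006)&(z[...,2]<.17)
    P=z[m]
    for h in np.arange(.015,.17,.006):
        q=P[abs(P[:,2]-h)<.003]
        if len(q)>4: print(h.round(3),len(q),q[:,0].min().round(3),q[:,0].max().round(3),q[:,1].min().round(3),q[:,1].max().round(3))
E
python3 -c "
from h import *
tipz()"; python3 look.py 4
```

```text
t 2.6 ramp [-0.1613  0.      0.0308] w [0.4595 0.0893 0.0308] turn need -0.0 tiltz [-0.001 -0.002 -1.   ] width 0.437 F ramp [ 0.12  0.46 -0.54] q [-0.56  0.41  0.33  2.14 -0.22  0.63  0.75]
0.069 17 -0.173 -0.153 -0.026 0.025
0.075 39 -0.173 -0.153 -0.035 0.03
0.081 51 -0.174 -0.152 -0.036 0.036
0.087 61 -0.173 -0.153 -0.037 0.037
0.093 64 -0.174 -0.153 -0.037 0.037
0.099 57 -0.174 -0.155 -0.039 0.037
0.105 49 -0.173 -0.16 -0.04 0.037
0.111 37 -0.173 -0.15 -0.039 0.037
0.117 25 -0.174 -0.151 -0.039 -0.023
0.123 10 -0.164 -0.153 -0.025 -0.023
0.129 8 -0.169 -0.157 -0.025 -0.024
0.135 13 -0.174 -0.162 -0.024 -0.023
0.141 7 -0.177 -0.17 -0.024 -0.023
0.153 7 -0.177 -0.146 -0.024 0.044
0.159 113 -0.164 -0.146 0.02 0.045
0.165 13 -0.163 -0.145 0.006 0.025
t 2.6 ramp [-0.1613  0.      0.0308] w [0.4595 0.0893 0.0308] turn need -0.0 tiltz [-0.001 -0.002 -1.   ] width 0.437 F ramp [ 0.12  0.46 -0.54] q [-0.56  0.41  0.33  2.14 -0.22  0.63  0.75]
[-0.13  0.    1.18]
```

View pics/side4.png

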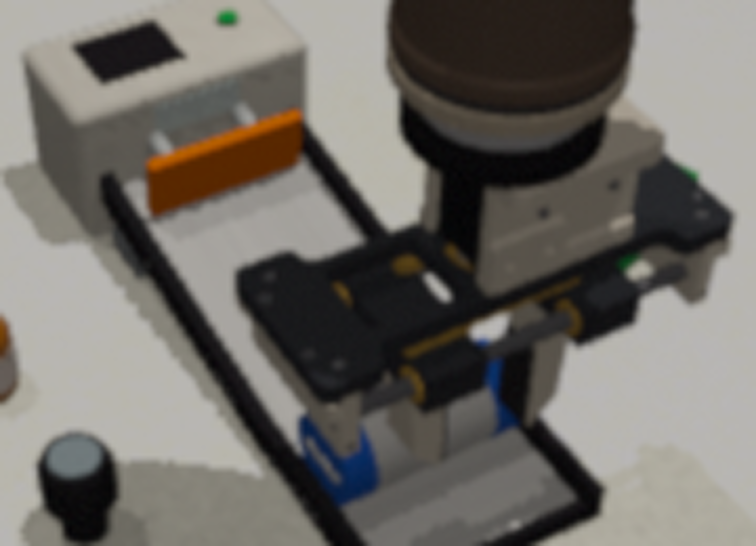

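View pics/scene4.png

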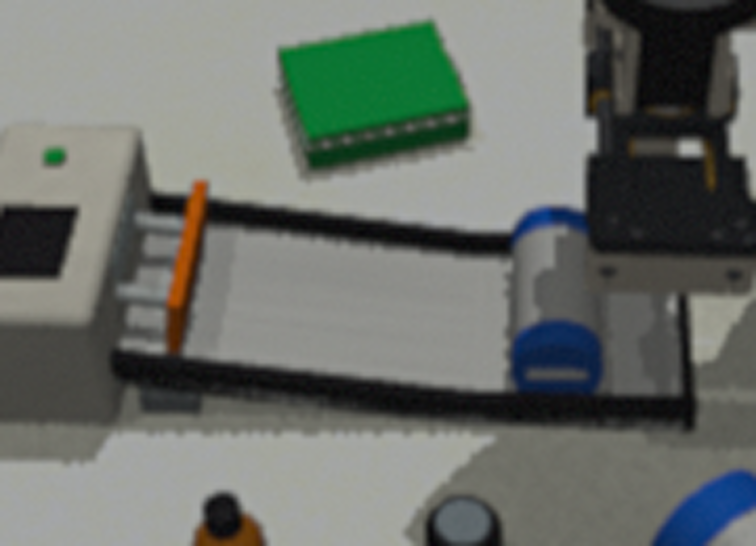

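arm_command(
  deltas=[
    {"xyz": [0,0,1.5],"turn": 0,"jaw": 144},
    {"xyz": [0,0,2.8],"turn": 0,"jaw": 144},
    {"xyz": [0,0,3.6],"turn": 0,"jaw": 144},
    {"xyz": [0,0,3.8],"turn": 0,"jaw": 144},
  ],
)

```text
clock: 3.03
position: [0.4602, 0.0893, -0.0064]
ee_rot: [1.136, 2.928, -0.003]
force: [-0.7, 0.2, -0.2]
width: 0.437
```

```bash
python3 -c "
from h import *
tipz()" | head -6; python3 look.py 5
```

```text
t 3.08 ramp [-0.1607  0.0005 -0.0063] w [ 0.4602  0.0892 -0.0063] turn need -0.02 tiltz [-0.    -0.002 -1.   ] width 0.438 F ramp [-0.35 -0.82 -0.27] q [-0.53  0.48  0.29  2.17 -0.26  0.53  0.79]
0.033 19 -0.172 -0.152 -0.027 0.022
0.039 35 -0.172 -0.151 -0.035 0.03
0.045 47 -0.172 -0.151 -0.037 0.036
0.051 53 -0.172 -0.152 -0.039 0.036
0.057 50 -0.173 -0.155 -0.038 0.037
t 3.08 ramp [-0.1607  0.0005 -0.0063] w [ 0.4602  0.0892 -0.0063] turn need -0.02 tiltz [-0.    -0.002 -1.   ] width 0.438 F ramp [-0.35 -0.82 -0.27] q [-0.53  0.48  0.29  2.17 -0.26  0.53  0.79]
[-0.08 -0.05 -2.53]
```

View pics/side5.png

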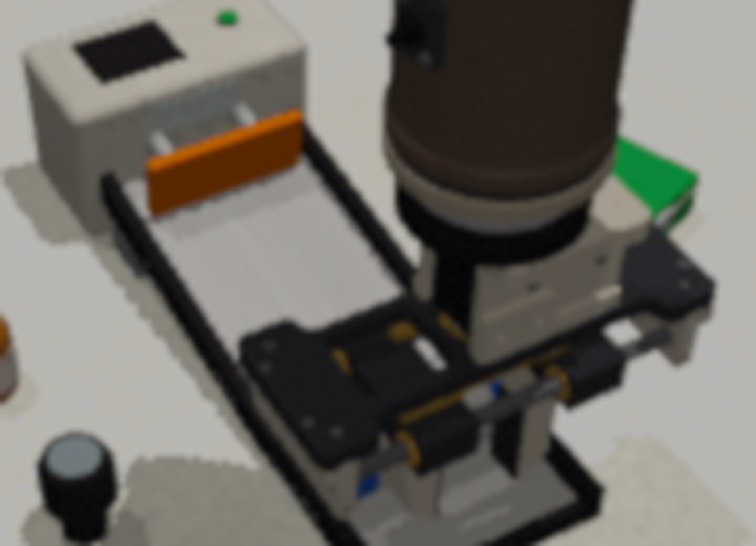

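View pics/scene5.png

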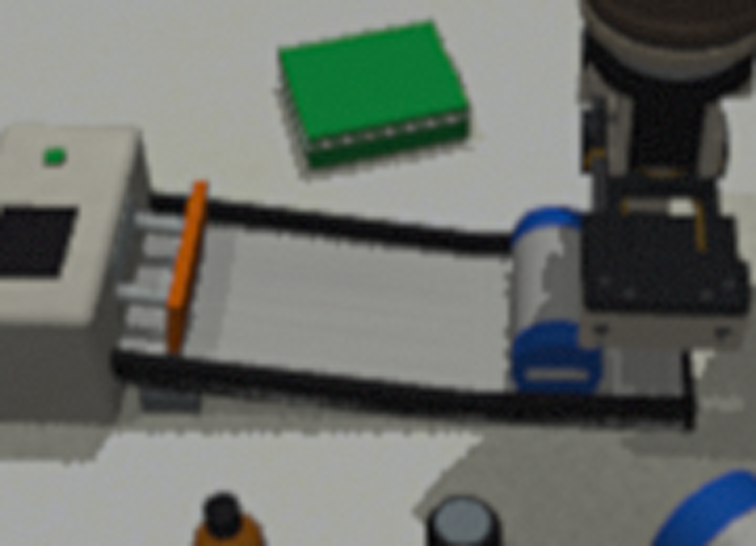

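arm_command(
  deltas=[
    {"xyz": [0,0,0.6],"turn": 0,"jaw": 144},
    {"xyz": [0,0,1.0],"turn": 0,"jaw": 144},
    {"xyz": [0,0,1.05],"turn": 0,"jaw": 144},
    {"xyz": [-0.3,0,1.05],"turn": 0,"jaw": 144},
    {"xyz": [-0.6,0,1.05],"turn": 0,"jaw": 144},
  ],
)

```text
clock: 3.6
position: [0.4652, 0.0851, -0.0161]
ee_rot: [1.136, 2.928, -0.002]
force: [-0.4, -0.4, 0.4]
width: 0.435
```

```bash
python3 -c "
from h import *
tipz()" | head -5
```

```text
t 3.65 ramp [-0.1533  0.0009 -0.016 ] w [ 0.466   0.0845 -0.016 ] turn need -0.06 tiltz [ 0.001 -0.002 -1.   ] width 0.432 F ramp [ 1.04  0.28 -0.62] q [-0.51  0.5   0.28  2.16 -0.27  0.51  0.81]
0.021 11 -0.165 -0.138 -0.026 0.037
0.027 39 -0.166 -0.137 -0.028 0.045
0.033 49 -0.166 -0.137 -0.036 0.043
0.039 61 -0.166 -0.146 -0.038 0.037
```

arm_command(
  deltas=[
    {"xyz": [-0.2,-0.02,0],"turn": 0,"jaw": 144},
    {"xyz": [-0.4,-0.03,0],"turn": 0,"jaw": 144},
    {"xyz": [-0.6,-0.04,0],"turn": 0,"jaw": 144},
    {"xyz": [-0.8,-0.05,0],"turn": 0,"jaw": 144},
    {"xyz": [-1.0,-0.05,0],"turn": 0,"jaw": 144},
  ],
)

```text
clock: 4.07
position: [0.4732, 0.0773, -0.0159]
ee_rot: [1.137, 2.927, -0.002]
force: [0.2, 1.6, 1.0]
width: 0.439
```

arm_command(
  deltas=[
    {"xyz": [-0.25,0,0],"turn": 0,"jaw": 144},
    {"xyz": [-0.5,0,0],"turn": 0,"jaw": 144},
    {"xyz": [-0.75,0,0],"turn": 0,"jaw": 144},
    {"xyz": [-1.0,0,0],"turn": 0,"jaw": 144},
    {"xyz": [-1.25,0,0],"turn": 0,"jaw": 144},
  ],
)

```text
clock: 4.48
position: [0.4826, 0.0686, -0.0159]
ee_rot: [1.137, 2.926, -0.002]
force: [-1.2, 0.0, -0.5]
width: 0.431
```

```bash
cat > can.py <<'E'
from h import *
import sys
from cell import get_image
k=sys.argv[1]
s,R=st();out=[]
for n in ("scene","side"):
    d=get_image(n);z=(pts(d)-O)@np.array([RX,RY,[0,0,1]]).T
    f=cv2.cvtColor(d["frame"],cv2.COLOR_RGB2HSV)
    m=(f[...,0]>105)&(f[...,0]<130)&(f[...,1]>150)&(abs(z[...,1])<.056)&(z[...,0]>-.19)&(z[...,0]<.1)&(z[...,2]>.01)
    for sg in (1,-1):
        P=z[m&(z[...,1]*sg>0)]
        if len(P)>10: print(n,sg,len(P),"x",np.percentile(P[:,0],[2,98]).round(4),"y",np.percentile(P[:,1],[2,98]).round(4),"ztop",np.percentile(P[:,2],98).round(4),"xtop",np.median(P[P[:,2]>np.percentile(P[:,2],85),0]).round(4))
    mo=(f[...,0]<15)&(f[...,1]>200)&(f[...,2]>110)&(z[...,0]>.04)&(z[...,0]<.11)&(abs(z[...,1])<.05)
    P=z[mo]
    if len(P)>5: print(n,"plate",len(P),np.median(P,0).round(4),np.percentile(P[:,0],[5,95]).round(4))
    x,y=(150,120) if n=='scene' else (190,100)
    cv2.imwrite(f"pics/{n}{k}.png",cv2.resize(d["frame"][y:y+130,x:x+180,::-1],None,fx=4.2,fy=4.2,interpolation=cv2.INTER_CUBIC))
E
python3 can.py 6
```

```text
t 4.48 ramp [-0.1303  0.0003 -0.0159] w [ 0.4826  0.0686 -0.0159] turn need -0.06 tiltz [ 0.001 -0.002 -1.   ] width 0.431 F ramp [-0.92 -0.78 -0.46] q [-0.46  0.51  0.28  2.13 -0.27  0.53  0.84]
scene 1 153 x [-0.1154 -0.0756] y [0.0357 0.0519] ztop 0.0538 xtop -0.0878
scene -1 36 x [-0.0988 -0.0739] y [-0.0445 -0.0343] ztop 0.0552 xtop -0.0934
scene plate 80 [0.0717 0.007  0.0695] [0.0696 0.0747]
side 1 33 x [-0.1186 -0.1154] y [0.0363 0.0476] ztop 0.0396 xtop -0.1163
side plate 44 [ 0.0688 -0.005   0.0671] [0.0675 0.0732]
```

View pics/scene6.png

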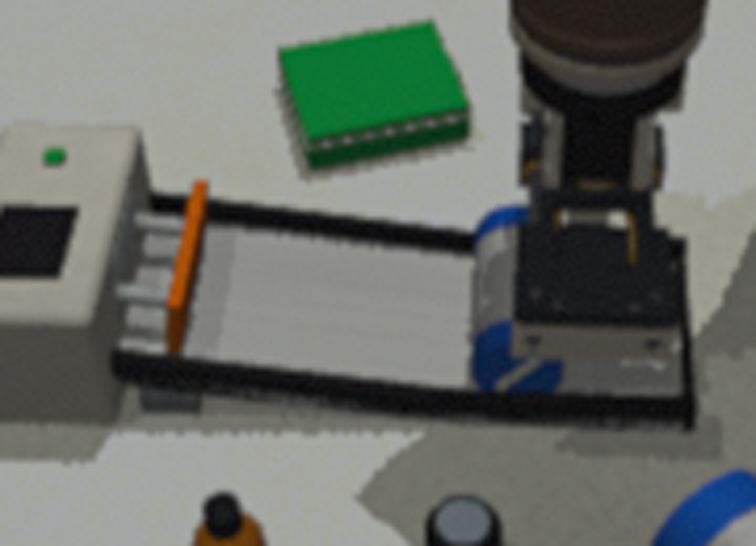

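arm_command(
  deltas=[
    {"xyz": [-0.25,0,0],"turn": 0,"jaw": 144},
    {"xyz": [-0.5,0,0],"turn": 0,"jaw": 144},
    {"xyz": [-0.75,0,0],"turn": 0,"jaw": 144},
    {"xyz": [-1.0,0,0],"turn": 0,"jaw": 144},
    {"xyz": [-1.25,0,0],"turn": 0,"jaw": 144},
  ],
)

```text
clock: 5.0
position: [0.4923, 0.0598, -0.0158]
ee_rot: [1.138, 2.926, -0.002]
force: [-0.0, -0.3, 0.8]
width: 0.436
```

arm_command(
  deltas=[
    {"xyz": [-0.25,0,0],"turn": 0,"jaw": 144},
    {"xyz": [-0.5,0,0],"turn": 0,"jaw": 144},
    {"xyz": [-0.75,0,0],"turn": 0,"jaw": 144},
    {"xyz": [-1.0,0,0],"turn": 0,"jaw": 144},
    {"xyz": [-1.25,0,0],"turn": 0,"jaw": 144},
  ],
)

```text
clock: 5.42
position: [0.5016, 0.0512, -0.0158]
ee_rot: [1.138, 2.926, -0.002]
force: [-1.3, 0.9, 2.4]
width: 0.434
```

arm_command(
  deltas=[
    {"xyz": [-0.25,0,-0.03],"turn": 0,"jaw": 144},
    {"xyz": [-0.5,0,-0.07],"turn": 0,"jaw": 144},
    {"xyz": [-0.75,0,-0.1],"turn": 0,"jaw": 144},
    {"xyz": [-1.0,0,-0.14],"turn": 0,"jaw": 144},
    {"xyz": [-1.25,0,-0.18],"turn": 0,"jaw": 144},
  ],
)

```text
clock: 5.83
position: [0.5109, 0.0427, -0.0139]
ee_rot: [1.137, 2.926, -0.002]
force: [-1.7, 1.7, 2.0]
width: 0.438
```

```bash
python3 can.py 7
```

```text
t 5.83 ramp [-0.092   0.0003 -0.0139] w [ 0.5109  0.0427 -0.0139] turn need -0.08 tiltz [ 0.001 -0.002 -1.   ] width 0.438 F ramp [-2.39  0.17  2.03] q [-0.4   0.54  0.28  2.07 -0.26  0.57  0.9 ]
scene 1 121 x [-0.0778 -0.0378] y [0.0383 0.0516] ztop 0.054 xtop -0.0463
scene -1 30 x [-0.0567 -0.0324] y [-0.048 -0.033] ztop 0.058 xtop -0.0545
scene plate 81 [0.072  0.0055 0.0694] [0.0694 0.0746]
side 1 59 x [-0.0813 -0.0694] y [0.0374 0.0486] ztop 0.0516 xtop -0.0772
side plate 44 [ 0.0693 -0.0034  0.0669] [0.0673 0.0726]
```

View pics/scene7.png

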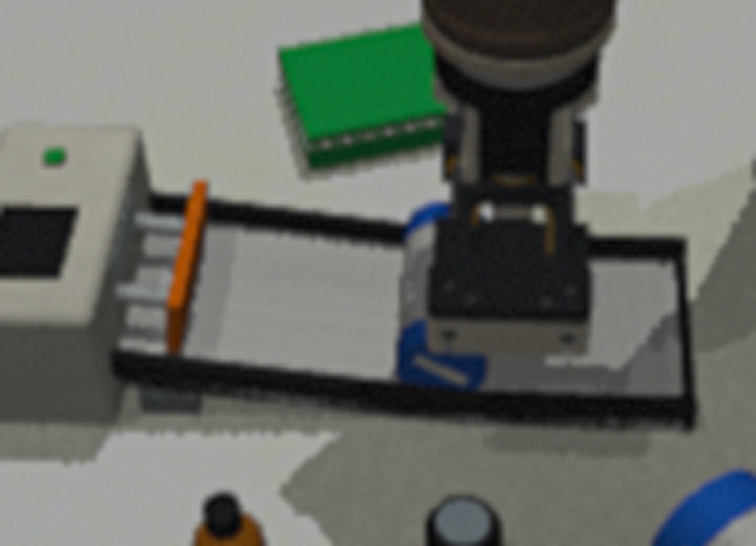

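arm_command(
  deltas=[
    {"xyz": [-0.25,0,-0.03],"turn": 0,"jaw": 144},
    {"xyz": [-0.5,0,-0.07],"turn": 0,"jaw": 144},
    {"xyz": [-0.75,0,-0.1],"turn": 0,"jaw": 144},
    {"xyz": [-1.0,0,-0.14],"turn": 0,"jaw": 144},
    {"xyz": [-1.25,0,-0.18],"turn": 0,"jaw": 144},
  ],
)

```text
clock: 6.35
position: [0.521, 0.0335, -0.0119]
ee_rot: [1.138, 2.924, -0.002]
force: [-1.5, 1.5, 2.2]
width: 0.431
```

arm_command(
  deltas=[
    {"xyz": [-0.25,0,-0.03],"turn": 0,"jaw": 144},
    {"xyz": [-0.5,0,-0.07],"turn": 0,"jaw": 144},
    {"xyz": [-0.75,0,-0.1],"turn": 0,"jaw": 144},
    {"xyz": [-1.0,0,-0.14],"turn": 0,"jaw": 144},
    {"xyz": [-1.25,0,-0.18],"turn": 0,"jaw": 144},
  ],
)

```text
clock: 6.77
position: [0.5304, 0.0249, -0.0101]
ee_rot: [1.138, 2.924, -0.002]
force: [-2.0, 2.1, 2.6]
width: 0.437
```

arm_command(
  deltas=[
    {"xyz": [-0.25,0,-0.03],"turn": 0,"jaw": 144},
    {"xyz": [-0.5,0,-0.07],"turn": 0,"jaw": 144},
    {"xyz": [-0.75,0,-0.1],"turn": 0,"jaw": 144},
    {"xyz": [-1.0,0,-0.14],"turn": 0,"jaw": 144},
    {"xyz": [-1.25,0,-0.18],"turn": 0,"jaw": 144},
  ],
)

```text
clock: 7.18
position: [0.5398, 0.0162, -0.0082]
ee_rot: [1.138, 2.924, -0.002]
force: [-2.5, 1.3, 2.7]
width: 0.436
```

```bash
python3 can.py 8
```

```text
t 7.18 ramp [-0.0528  0.0002 -0.0082] w [ 0.5398  0.0162 -0.0082] turn need -0.13 tiltz [ 0.003 -0.002 -1.   ] width 0.436 F ramp [-2.74 -0.68  2.67] q [-0.34  0.56  0.29  2.   -0.26  0.62  0.94]
scene 1 134 x [-0.0389  0.0007] y [0.0327 0.0524] ztop 0.0793 xtop -0.0054
scene -1 20 x [-0.015   0.0027] y [-0.0444 -0.0336] ztop 0.0622 xtop -0.0128
scene plate 78 [0.0717 0.0061 0.0694] [0.0694 0.0748]
side 1 92 x [-0.042  -0.0248] y [0.0363 0.0498] ztop 0.0603 xtop -0.0343
side plate 40 [ 0.0697 -0.0023  0.0665] [0.0677 0.0732]
```

View pics/scene8.png

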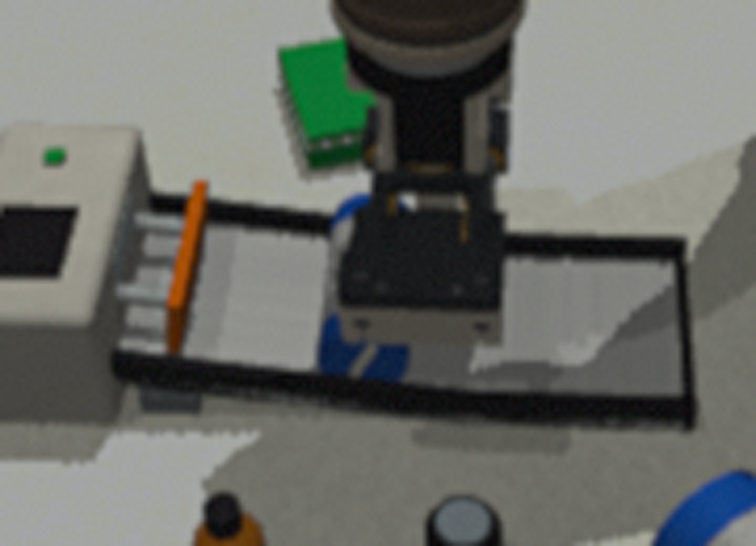

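View pics/side8.png

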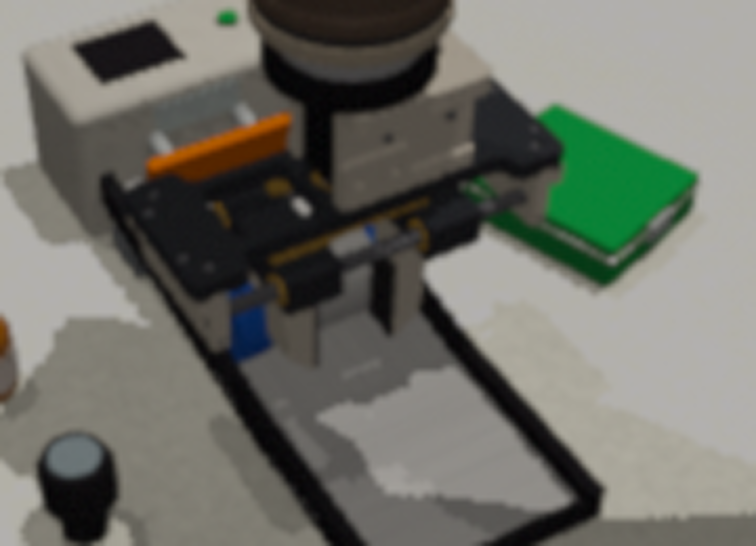

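arm_command(
  deltas=[
    {"xyz": [-0.25,0,-0.03],"turn": 0,"jaw": 144},
    {"xyz": [-0.5,0,-0.07],"turn": 0,"jaw": 144},
    {"xyz": [-0.75,0,-0.1],"turn": 0,"jaw": 144},
    {"xyz": [-1.0,0,-0.14],"turn": 0,"jaw": 144},
    {"xyz": [-1.25,0,-0.18],"turn": 0,"jaw": 144},
  ],
)

```text
clock: 7.7
position: [0.5498, 0.0071, -0.0062]
ee_rot: [1.139, 2.923, -0.002]
force: [-2.5, 1.9, 2.9]
width: 0.435
```

arm_command(
  deltas=[
    {"xyz": [-0.25,0,-0.03],"turn": 0,"jaw": 144},
    {"xyz": [-0.5,0,-0.07],"turn": 0,"jaw": 144},
    {"xyz": [-0.75,0,-0.1],"turn": 0,"jaw": 144},
    {"xyz": [-1.0,0,-0.14],"turn": 0,"jaw": 144},
    {"xyz": [-1.25,0,-0.18],"turn": 0,"jaw": 144},
  ],
)

```text
clock: 8.12
position: [0.5591, -0.0016, -0.0043]
ee_rot: [1.139, 2.923, -0.002]
force: [-2.0, 1.2, 2.2]
width: 0.432
```

arm_command(
  deltas=[
    {"xyz": [-0.25,0,-0.03],"turn": 0,"jaw": 144},
    {"xyz": [-0.5,0,-0.07],"turn": 0,"jaw": 144},
    {"xyz": [-0.75,0,-0.1],"turn": 0,"jaw": 144},
    {"xyz": [-1.0,0,-0.14],"turn": 0,"jaw": 144},
    {"xyz": [-1.25,0,-0.18],"turn": 0,"jaw": 144},
  ],
)

```text
clock: 8.53
position: [0.5684, -0.0102, -0.0024]
ee_rot: [1.139, 2.923, -0.002]
force: [-1.9, 2.5, 2.4]
width: 0.436
```

arm_command(
  deltas=[
    {"xyz": [-0.25,0,-0.03],"turn": 0,"jaw": 144},
    {"xyz": [-0.5,0,-0.07],"turn": 0,"jaw": 144},
    {"xyz": [-0.75,0,-0.1],"turn": 0,"jaw": 144},
    {"xyz": [-1.0,0,-0.14],"turn": 0,"jaw": 144},
    {"xyz": [-1.2,0,-0.17],"turn": 0,"jaw": 144},
  ],
)

```text
clock: 8.95
position: [0.5776, -0.0186, -0.0006]
ee_rot: [1.139, 2.923, -0.002]
force: [-1.3, 2.7, 1.4]
width: 0.434
```

```bash
python3 can.py 9
```

```text
t 8.95 ramp [-0.0014 -0.     -0.0006] w [ 0.5776 -0.0186 -0.0006] turn need -0.18 tiltz [ 0.004 -0.003 -1.   ] width 0.434 F ramp [-2.82  1.09  1.43] q [-0.27  0.59  0.29  1.9  -0.25  0.68  1.  ]
scene 1 112 x [0.0112 0.0513] y [0.027  0.0532] ztop 0.1264 xtop 0.0452
scene plate 79 [0.072  0.0045 0.0694] [0.0696 0.0744]
side 1 112 x [0.0088 0.031 ] y [0.0364 0.0513] ztop 0.0707 xtop 0.019
```

View pics/scene9.png

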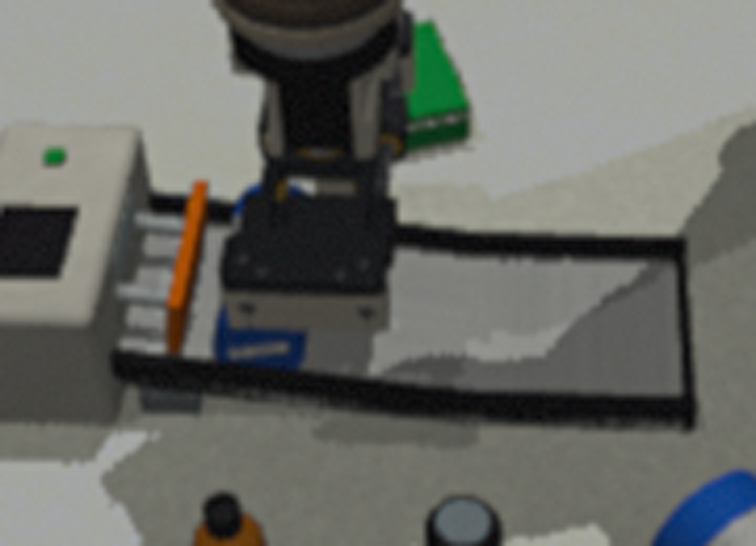

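arm_command(
  deltas=[
    {"xyz": [-0.2,0,-0.03],"turn": 0,"jaw": 144},
    {"xyz": [-0.4,0,-0.06],"turn": 0,"jaw": 144},
    {"xyz": [-0.6,0,-0.08],"turn": 0,"jaw": 144},
    {"xyz": [-0.8,0,-0.11],"turn": 0,"jaw": 144},
    {"xyz": [-1.0,0,-0.14],"turn": 0,"jaw": 144},
  ],
)

```text
clock: 9.47
position: [0.5837, -0.0239, 0.0008]
ee_rot: [1.139, 2.926, -0.001]
force: [-6.6, 6.1, 7.0]
width: 0.435
```

arm_command(
  deltas=[
    {"xyz": [-0.12,0,-0.02],"turn": 0,"jaw": 144},
    {"xyz": [-0.24,0,-0.03],"turn": 0,"jaw": 144},
    {"xyz": [-0.36,0,-0.05],"turn": 0,"jaw": 144},
    {"xyz": [-0.48,0,-0.07],"turn": 0,"jaw": 144},
    {"xyz": [-0.6,0,-0.08],"turn": 0,"jaw": 144},
  ],
)

```text
clock: 9.88
position: [0.5864, -0.0262, 0.0015]
ee_rot: [-1.137, -2.927, -0.0]
force: [-8.8, 6.3, 8.6]
width: 0.433
```

```bash
python3 can.py 10
```

```text
t 9.88 ramp [0.0103 0.0003 0.0015] w [ 0.5864 -0.0262  0.0015] turn need -0.07 tiltz [-0.002  0.001 -1.   ] width 0.433 F ramp [-10.72  -1.3    8.56] q [-0.25  0.6   0.29  1.87 -0.25  0.71  1.02]
scene 1 110 x [0.0232 0.0649] y [0.0271 0.0529] ztop 0.1167 xtop 0.0496
scene plate 68 [ 0.072  -0.0005  0.0696] [0.0696 0.0746]
side 1 118 x [0.02   0.0475] y [0.0366 0.0508] ztop 0.071 xtop 0.0435
```

View pics/scene10.png

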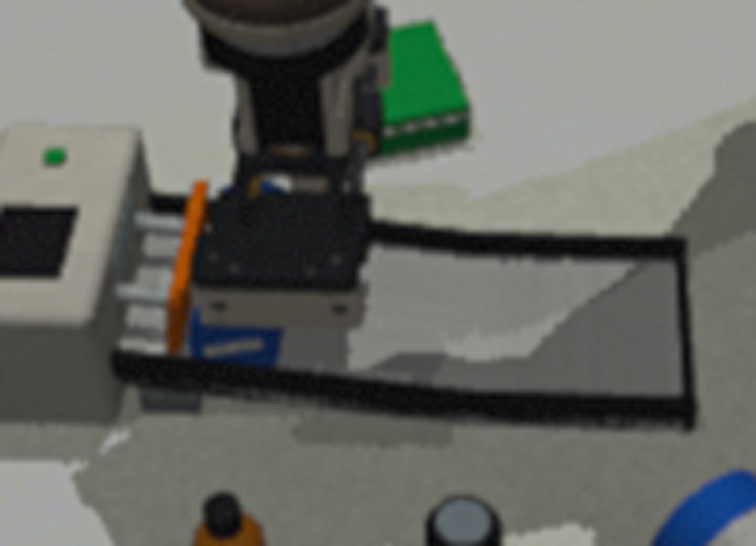

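```bash
python3 - <<'E'
from h import *
from cell import get_image
d=get_image("wrist");cv2.imwrite("pics/wrist11.png",d["frame"][:,:,::-1])
d=get_image("side");cv2.imwrite("pics/side11.png",cv2.resize(d["frame"][90:190,180:300,::-1],None,fx=6,fy=6,interpolation=cv2.INTER_CUBIC))
d=get_image("scene");cv2.imwrite("pics/scene11.png",cv2.resize(d["frame"][150:230,160:260,::-1],None,fx=7,fy=7,interpolation=cv2.INTER_CUBIC))
tipz()
E
```

```text
t 10.18 ramp [0.0107 0.0004 0.0016] w [ 0.5867 -0.0264  0.0016] turn need -0.08 tiltz [-0.001  0.    -1.   ] width 0.436 F ramp [-8.1  -1.25  8.29] q [-0.25  0.6   0.29  1.87 -0.25  0.71  1.02]
0.033 7 0.024 0.027 -0.023 0.035
0.039 31 -0.0 0.025 -0.025 0.042
0.045 56 -0.001 0.024 -0.036 0.043
0.051 82 -0.001 0.025 -0.035 0.045
0.057 100 -0.002 0.026 -0.037 0.045
0.063 59 -0.001 0.026 -0.037 0.044
0.069 51 -0.002 0.02 -0.037 0.037
0.075 56 -0.001 0.02 -0.039 0.037
0.081 50 -0.003 0.02 -0.04 0.038
0.087 30 -0.002 0.014 -0.038 0.037
0.093 18 -0.001 0.022 -0.033 -0.023
0.099 7 -0.001 0.02 -0.028 -0.024
0.105 8 0.004 0.015 -0.025 -0.023
0.111 7 -0.003 0.012 -0.025 -0.023
0.117 5 -0.005 0.004 -0.024 -0.023
0.129 46 -0.004 0.026 -0.044 0.045
0.135 5 0.011 0.027 0.008 0.029
0.141 20 -0.002 0.026 0.009 0.022
0.147 60 -0.005 0.027 0.011 0.022
0.153 13 0.004 0.027 0.011 0.013
0.159 17 0.0 0.026 0.011 0.013
0.165 18 0.001 0.026 0.011 0.013
```

View pics/scene11.png

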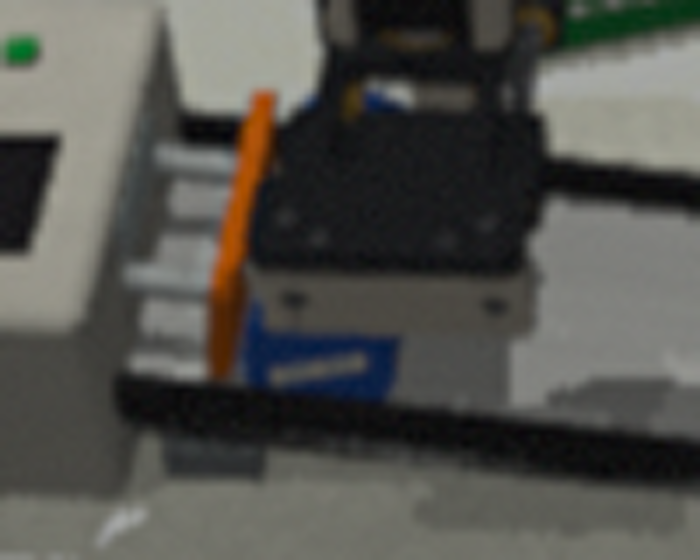

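View pics/side11.png

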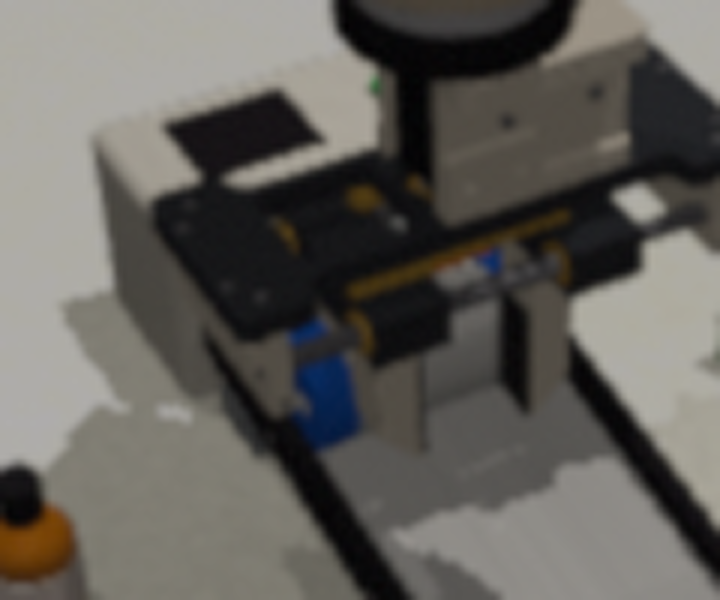

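View pics/wrist11.png

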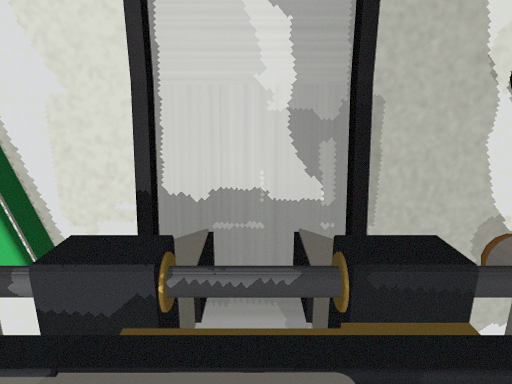

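arm_command(
  deltas=[
    {"xyz": [-0.2,0,-0.1],"turn": 0,"jaw": 144},
    {"xyz": [-0.2,0,-0.2],"turn": 0,"jaw": 144},
    {"xyz": [-0.2,0,-0.25],"turn": 0,"jaw": 144},
  ],
)

```text
clock: 10.43
position: [0.5883, -0.0279, 0.0041]
ee_rot: [-1.138, -2.927, -0.0]
force: [-1.0, 1.0, 1.3]
width: 0.439
```

```bash
python3 can.py 12
```

```text
t 10.43 ramp [0.0128 0.0004 0.0041] w [ 0.5883 -0.0279  0.0041] turn need -0.09 tiltz [-0.001  0.    -1.   ] width 0.439 F ramp [-1.38  0.07  1.28] q [-0.24  0.6   0.29  1.86 -0.25  0.71  1.02]
scene 1 130 x [0.0255 0.0667] y [0.0457 0.0531] ztop 0.0673 xtop 0.0503
scene plate 46 [ 0.0726 -0.0144  0.0698] [0.0699 0.0746]
side 1 132 x [0.0233 0.0548] y [0.0364 0.0513] ztop 0.0716 xtop 0.0424
```

View pics/scene12.png

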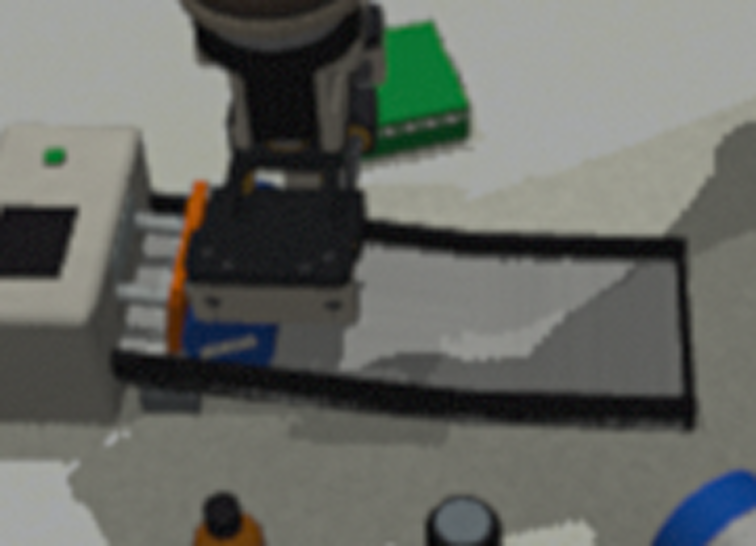

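arm_command(
  deltas=[
    {"xyz": [-0.12,0,-0.05],"turn": 0,"jaw": 144},
    {"xyz": [-0.24,0,-0.1],"turn": 0,"jaw": 144},
    {"xyz": [-0.36,0,-0.15],"turn": 0,"jaw": 144},
    {"xyz": [-0.48,0,-0.2],"turn": 0,"jaw": 144},
  ],
)

```text
clock: 10.87
position: [0.5903, -0.0299, 0.0059]
ee_rot: [-1.136, -2.925, -0.001]
force: [-5.2, 3.7, 2.0]
width: 0.436
```

```bash
python3 can.py 13
```

```text
t 10.87 ramp [0.0157 0.0003 0.0059] w [ 0.5903 -0.0299  0.0059] turn need -0.05 tiltz [-0.003  0.002 -1.   ] width 0.436 F ramp [-6.29 -0.79  1.97] q [-0.24  0.6   0.29  1.86 -0.25  0.72  1.02]
scene 1 132 x [0.0281 0.0696] y [0.0467 0.0531] ztop 0.0657 xtop 0.0502
scene plate 33 [ 0.0745 -0.0235  0.07  ] [0.0714 0.0768]
side 1 130 x [0.0268 0.0531] y [0.0369 0.0505] ztop 0.0716 xtop 0.0397
```

View pics/scene13.png

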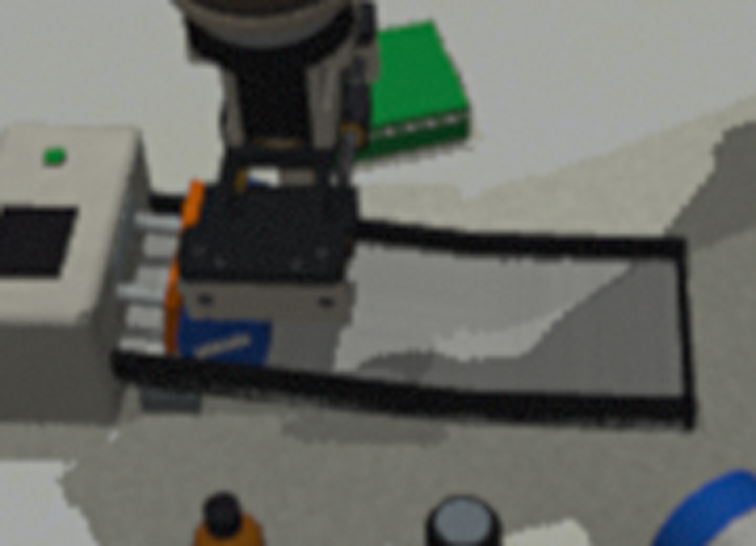

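arm_command(
  deltas=[
    {"xyz": [-0.25,0,-0.05],"turn": 0,"jaw": 144},
    {"xyz": [-0.37,0,-0.1],"turn": 0,"jaw": 144},
    {"xyz": [-0.49,0,-0.15],"turn": 0,"jaw": 144},
    {"xyz": [-0.61,0,-0.2],"turn": 0,"jaw": 144},
  ],
)

```text
clock: 11.3
position: [0.5951, -0.0343, 0.0075]
ee_rot: [-1.136, -2.925, -0.0]
force: [-2.9, 4.6, -0.7]
width: 0.434
```

```bash
python3 can.py 14
```

```text
t 11.3 ramp [0.0221 0.0002 0.0075] w [ 0.5951 -0.0343  0.0075] turn need -0.06 tiltz [-0.003  0.001 -1.   ] width 0.434 F ramp [-5.24  1.39 -0.74] q [-0.23  0.6   0.29  1.84 -0.25  0.73  1.03]
scene 1 143 x [0.0346 0.0757] y [0.0451 0.0534] ztop 0.0673 xtop 0.0558
scene plate 25 [ 0.081  -0.027   0.0705] [0.0785 0.0827]
side 1 136 x [0.0324 0.0551] y [0.0361 0.0509] ztop 0.0717 xtop 0.0463
```

View pics/scene14.png

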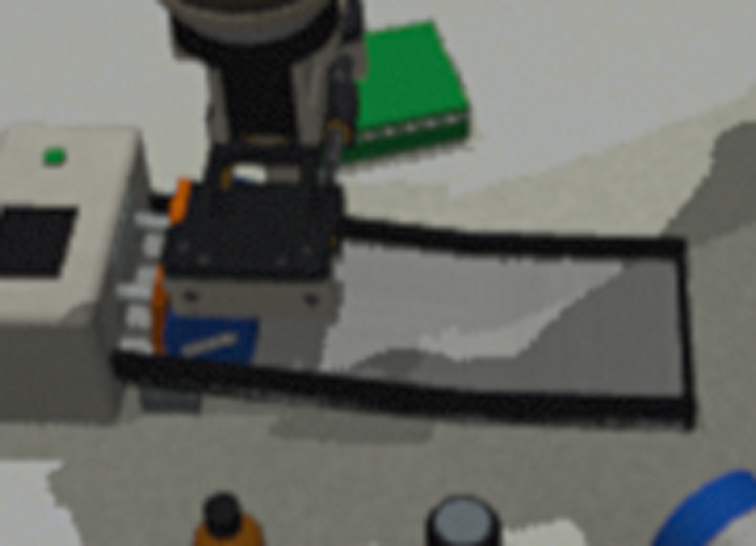

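arm_command(
  deltas=[
    {"xyz": [-0.2,0,-0.02],"turn": 0,"jaw": 144},
    {"xyz": [-0.3,0,-0.04],"turn": 0,"jaw": 144},
    {"xyz": [-0.4,0,-0.06],"turn": 0,"jaw": 144},
    {"xyz": [-0.45,0,-0.06],"turn": 0,"jaw": 144},
  ],
)

```text
clock: 11.73
position: [0.5965, -0.0356, 0.0073]
ee_rot: [-1.133, -2.922, -0.001]
force: [-7.2, 8.3, -1.7]
width: 0.436
```

```bash
python3 can.py 15
```

```text
t 11.73 ramp [0.0241 0.0001 0.0073] w [ 0.5965 -0.0356  0.0073] turn need -0.0 tiltz [-0.007  0.003 -1.   ] width 0.436 F ramp [-10.9    1.28  -1.74] q [-0.23  0.61  0.29  1.83 -0.25  0.74  1.03]
scene 1 136 x [0.0365 0.078 ] y [0.0461 0.0532] ztop 0.0682 xtop 0.0612
scene plate 25 [ 0.0831 -0.0244  0.0716] [0.0807 0.0859]
side 1 136 x [0.0348 0.0577] y [0.036  0.0509] ztop 0.0716 xtop 0.0481
side plate 7 [ 0.079  -0.032   0.0676] [0.0783 0.0808]
```

View pics/scene15.png

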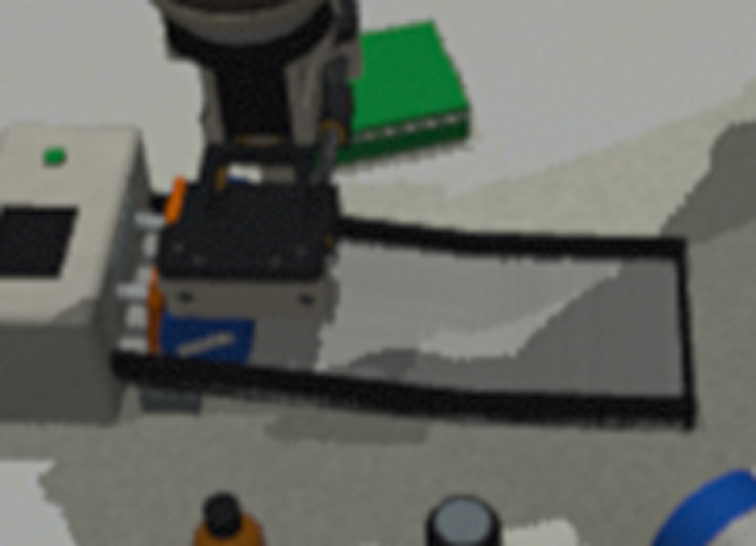

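View pics/side15.png

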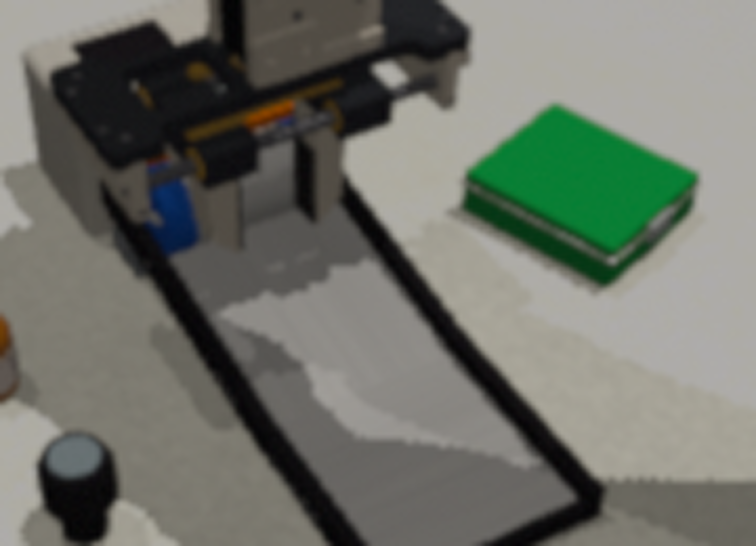

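```bash
for i in 16 17 18; do python3 can.py $i; done; python3 - <<'E'
from h import *
from cell import get_image
a=load("scene0")["frame"];d=get_image("scene");cv2.imwrite("pics/scenefull.png",np.hstack([a[100:290,100:400,::-1],d["frame"][100:290,100:400,::-1]]))
st()
E
```

```text
t 11.83 ramp [0.0241 0.0001 0.0073] w [ 0.5965 -0.0356  0.0073] turn need -0.0 tiltz [-0.007  0.003 -1.   ] width 0.437 F ramp [-10.71   1.63  -2.68] q [-0.23  0.61  0.29  1.83 -0.25  0.74  1.03]
scene 1 136 x [0.0364 0.0776] y [0.0466 0.0532] ztop 0.0685 xtop 0.0592
scene plate 25 [ 0.0828 -0.024   0.0711] [0.0807 0.0852]
side 1 135 x [0.0348 0.0574] y [0.0361 0.0511] ztop 0.071 xtop 0.0488
side plate 7 [ 0.0797 -0.0316  0.0667] [0.0777 0.0816]
t 11.93 ramp [0.0241 0.0002 0.0073] w [ 0.5965 -0.0356  0.0073] turn need -0.0 tiltz [-0.007  0.003 -1.   ] width 0.436 F ramp [-10.2    1.21  -2.08] q [-0.23  0.61  0.29  1.83 -0.25  0.74  1.03]
scene 1 140 x [0.0365 0.0776] y [0.0458 0.0531] ztop 0.0686 xtop 0.0548
scene plate 24 [ 0.0829 -0.025   0.071 ] [0.081  0.0857]
side 1 136 x [0.0342 0.0561] y [0.0363 0.0509] ztop 0.0714 xtop 0.0482
side plate 7 [ 0.079  -0.0323  0.0685] [0.0775 0.0799]
t 12.03 ramp [0.024  0.0002 0.0073] w [ 0.5964 -0.0356  0.0073] turn need 0.0 tiltz [-0.007  0.003 -1.   ] width 0.432 F ramp [-9.38  1.57 -1.68] q [-0.23  0.61  0.29  1.83 -0.25  0.74  1.03]
scene 1 137 x [0.036  0.0777] y [0.0466 0.0529] ztop 0.0685 xtop 0.0551
scene plate 24 [ 0.0831 -0.0238  0.0715] [0.0809 0.0847]
side 1 136 x [0.0348 0.0576] y [0.0362 0.0509] ztop 0.0719 xtop 0.0481
side plate 7 [ 0.0785 -0.0316  0.0679] [0.0782 0.0805]
t 12.18 ramp [0.0241 0.0001 0.0073] w [ 0.5965 -0.0356  0.0073] turn need 0.0 tiltz [-0.007  0.003 -1.   ] width 0.438 F ramp [-9.94  0.92 -2.13] q [-0.23  0.61  0.29  1.83 -0.25  0.74  1.03]
```

View pics/scenefull.png

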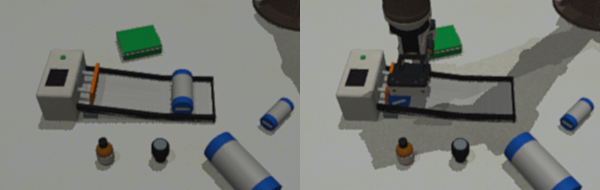

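The pose and the roughly 10 N push are steady. The plate is fully in, and the eyepiece, bottle and slide box stand where they were.

```bash
python3 -c "
from cell import sign_off
print(sign_off())"
```

```text
the job is handed in; nothing more can be done
None
```

I pushed the middle-sized canister from the loading bay up the ramp with two part-open fingers behind it. It went at about 30 mm/s, and slower near the stop. The job is handed in, at about 12 s on the clock, with the fingertips still pressing the canister against the plate.

**Last checks:**
- **Plate:** the camera shows it about 11 mm in from rest, within measuring error of its 10 mm travel, so I take it as fully in.
- **Push:** the pose and the push of about 10 N along the ramp stayed steady over the last 0.4 s.
- **Bystanders:** the eyepiece and bottle look unmoved. So does the visible part of the slide box, which the arm partly hides in the last picture.

**What disagreed or went wrong:**
- **Reported height:** the reported tool height was about 36 mm below where the cameras showed the fingertips, so I set heights from the cameras.
- **Jam near the stop:** friction between fingers and canister jammed it just short of the plate. The push reached about 11 N, and the end-face slot hardly turned over about 12 mm, so it slid there instead of rolling. A 2.5 mm lift of the fingers freed it, and it did not roll back.
- **Canister at the plate:** over the last few millimetres, while pressing the plate in, it mostly moved with the plate and turned little.

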